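# Tip the test pieces into the balance and shut its windscreen

## Robot

A 7-joint arm with a two-finger parallel gripper is mounted at the origin on the work surface. World frame = base frame: x ahead of the robot, y to its left, z up, the work surface at z = 0. Lengths are in m, angles in rad, forces in N, time in s.
With the tool pointing down it reaches from about 0.425 to 1.025 m from the base axis. Payload 3.6 kg.
Tool frame: the origin (TCP) lies at the very end of the fingers, on their centre line; the grasp point (between the pads) lies robot.grip_point_offset behind it (robot.grip_point_offset is the distance from the TCP to the grasp point, in m); z points along the fingers, y is the line along which they close (so a half turn about z gives the same grasp; the last joint's range is limited). The gripper opens to 85 mm and grips with 20 to 120 N. Pads are 22 mm wide; open, the fingers measure 114 mm over their backs; the gripper's body (76 mm by 85 mm) begins 54 mm behind the grasp point. The pads swing forward as they close: fully open they stand 13 mm farther back than shut.
Start: joints at [1.244, 0.591, 0.048, 1.609, -0.033, 0.943, -0.034], TCP at [0.168, -0.705, 0.197] pointing down, gripper open.
Joint ranges: [-2.69, 2.69], [-0.47, 2.24], [-1.27, 1.36], [0.19, 2.51], [-1.53, 4.68], [0.08, 2.07], [-3.09, 3.09]. Speed limits (rad/s): [2.57, 2.57, 3.14, 3.14, 3.14, 3.14, 3.14].

## Interface

Orientations are given as a unit quaternion [w, x, y, z].
In Python, from bench import robot, effector, kin, eyes, order, read_time, read_joint_pos, read_joint_velocities, read_effort, read_eef_pos, read_tcp_rot, read_wrist_force, read_wrist_torque, read_opening, read_grip_force gives the robot as it stands. Calls block until the motion is done:
- robot.move_to(position, orientation): joint-space move of the TCP to a pose.
- robot.move_straight(position, rot=None, speed=0.15): straight line of the TCP; rot=None keeps the orientation; speed is the mean speed in m/s.
- robot.move_joints(angles): joint-space move.
- effector.ungrasp() and effector.grab(strength=None): open the fingers fully, or close them until they stop; strength is the grip in N (None keeps the last).
- robot.dwell(seconds).
- kin.ik(position, orientation): joint angles nearest the present ones, or None.
- eyes.capture(name): name is "scene" or "top" or "wrist"; returns the picture (384x512x3 uint8, red, green, blue); there is no depth.
- eyes.get_calibration(name): a dict with "mtx" (3x3 intrinsics, pixels), "eye" and "orientation" of the camera in the world. Camera axes: x right, y down, z forward; pixel columns grow to the right and rows downward; lengths in m; the calibration is good to about 2 mm. A picture is of the moment at which its call begins: read the wrist's pose just before it. get_calibration takes no time and is no camera call; for the wrist camera it gives the pose at the moment of the call.
A pose or a line that the arm cannot do raises robot.IKError and nothing moves.
- order.hand_in(): hands the job in; it is judged then, once.
Readings, each from a call of its own:
- read_time(): time.
- read_joint_pos(): joint angles.
- read_joint_velocities(): joint speeds.
- read_effort(): joint torques, N m.
- read_eef_pos(): TCP position.
- read_tcp_rot(): TCP orientation.
- read_wrist_force(): force on the tool from outside, world axes, zero at the start.
- read_wrist_torque(): the same for the moment, N m.
- read_opening(): opening from 0.0 (shut) to 1.0 (fully open).
- read_grip_force(): force on a finger pad.
Only numpy, scipy, OpenCV 4.12 (cv2) and the standard library are available. Lean on these libraries where they do the work, as an engineer would, in place of code of your own. Each camera call takes 0.05 s, during which the arm holds its last target. There are 200 camera calls.

## Task

Weigh this batch of steel test pieces: take the tray by its grip bar and tip it over the balance so that all five pieces slide into the weighing dish, without touching the pieces with the gripper. Then set the empty tray back down flat in the middle of the rubber mat and let go, and after that push the windscreen door fully shut until it clicks home on its catch. Leave everything else on the bench where it is.

Things in the scene. Friction and masses are not known exactly. Their poses are not given: they have to be found in the camera images.
- mat: (mm) black rubber mat, fixed to the bench, 280 (x) x 220 (y) x 3 thick; origin under its centre, so its top is 3 above the bench
- tray: (mm) loose aluminium tray, 250 g, like a small dustpan: floor 160 (x) x 104 (y), 4 thick; walls 3 thick, 22 high on both sides and the back (-x end); the +x end is the open lip. A post at the middle of the back carries an overhead grip bar: 120 long (x -80 to +40), 14 wide (y), 18 high, its middle 79 above the underside. Origin: centre of the underside
- grip (a point): (mm) middle of the grip bar above the tray centre: 79 above the underside; axes as the tray (x along the bar towards the lip); the loaded tray balances here
- lip (a point): (mm) middle of the open lip edge of the tray, 80 ahead (+x) of its centre, 2 above the underside; axes as the tray
- dish (a point): (mm) centre of the inner floor (50 above the bench) of the steel weighing dish on the fixed bench balance; axes as the balance, -x the door side. Dish inside 142 x 142, walls 30 high. A grey windscreen, outside 172 x 172, its top 66 above this floor, stands close round the dish on +x, +y, -y; the door is its -x side; open above. A keypad apron, top 32 above the bench, reaches 155 out to -x
- door (a joint): angle of the windscreen door, rad: 0 shut, grows as the free edge swings out (to -x of the balance) about the upright hinge, to 1.5; stays where left. A sprung roller catch holds the free edge when shut: it resists over the last 0.09 rad, must be pressed past about 0.04 with 10 to 15 N, then draws the door to 0
- door_hinge (a point): (mm) on the upright hinge axis at the height of the door top, 114 above the bench; axes turn with the door: the panel runs from here to -y, 160 long, 8 thick (x 0 to -8), 68 high (downwards); its outer face, to be pushed, looks to -x
- door_edge (a point): (mm) top corner of the free edge of the door, 160 from the hinge, mid-thickness; axes turn with the door as for door_hinge
- test_block: (mm) bystander: steel disc 52 across, 12 high; origin under its centre
- ring_gauge: (mm) bystander: dark steel ring 52 across, 18 high; origin under its centre
- brush: (mm) bystander: bench brush lying flat; origin under its middle
- caliper: (mm) bystander: steel caliper about 200 long lying flat; origin under the middle of its beam
- oil_bottle: (mm) bystander: white bottle 44 across, 100 high; origin under its centre
- gauge_case: (mm) bystander: wooden case 100 x 150 x 35; origin under its centre
- pencil_cup: (mm) bystander: grey cup 70 across, 90 high; origin under its centre
- piece0: bright steel block 24 x 24 x 16 mm high, about 60 g, lying loose on the tray; origin at its middle
- piece1: dark steel hexagonal piece 30 mm across corners, 18 mm high, about 60 g, lying loose on the tray; origin at its middle
- piece2: dark steel hexagonal piece 30 mm across corners, 18 mm high, about 60 g, lying loose on the tray; origin at its middle
- piece3: bright steel block 24 x 24 x 16 mm high, about 60 g, lying loose on the tray; origin at its middle
- piece4: bright steel block 24 x 24 x 16 mm high, about 60 g, lying loose on the tray; origin at its middle

How it is judged:
By the outcome, as a careful person would: the job done as asked, in the order asked, and still so for the second after the job is handed in, with the robot touching nothing.
It also fails if it takes over 67 s, if anything falls off the work surface, if the arm or the gripper's body presses on something with over 40 N, if the wrist force passes 120 N, or if a joint passes its speed limit or range.

## Working session

There is one attempt and no reset: what is moved stays moved. The work goes in short steps, each a Python script; the robot and the scene stay as the last script left them, time stands still between calls to the robot, and variables do not carry over. Pictures are saved under pics/ and viewed, at most 10 in all, crops included, and the job is handed in when it is done.

```bash
mkdir -p pics; ls
python3 - <<'E'
from bench import *
import cv2, numpy as np
np.set_printoptions(precision=4,suppress=True)
for n in("scene","top"):
    im=eyes.capture(n); cv2.imwrite(f"pics/{n}0.png",im[:,:,::-1]); c=eyes.get_calibration(n); print(n,c)
print(robot.grip_point_offset,read_tcp_rot(),read_time())
E
```

```text
pics
scene {'mtx': array([[378.574 ,   0.    , 251.7188],
       [  0.    , 378.574 , 191.689 ],
       [  0.    ,   0.    ,   1.    ]]), 'eye': array([1.0748, 0.41  , 0.9927]), 'orientation': array([-0.121 ,  0.3879,  0.8727, -0.2708])}
top {'mtx': array([[383.3453,   0.    , 254.8427],
       [  0.    , 383.3453, 194.0595],
       [  0.    ,   0.    ,   1.    ]]), 'eye': array([ 0.4505, -0.0043,  1.3854]), 'orientation': array([-0.0465,  0.7105, -0.7003,  0.0513])}
0.0187 [-0.001   0.9932  0.1166 -0.0002] 0.1
```

Run:
```python
import cv2
for n in("scene","top"):
    im=cv2.imread(f"pics/{n}0.png"); cv2.imwrite(f"pics/{n}0b.png",cv2.resize(im,(800,600),interpolation=cv2.INTER_CUBIC))
```

```text
(no output)
```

View pics/top0b.png

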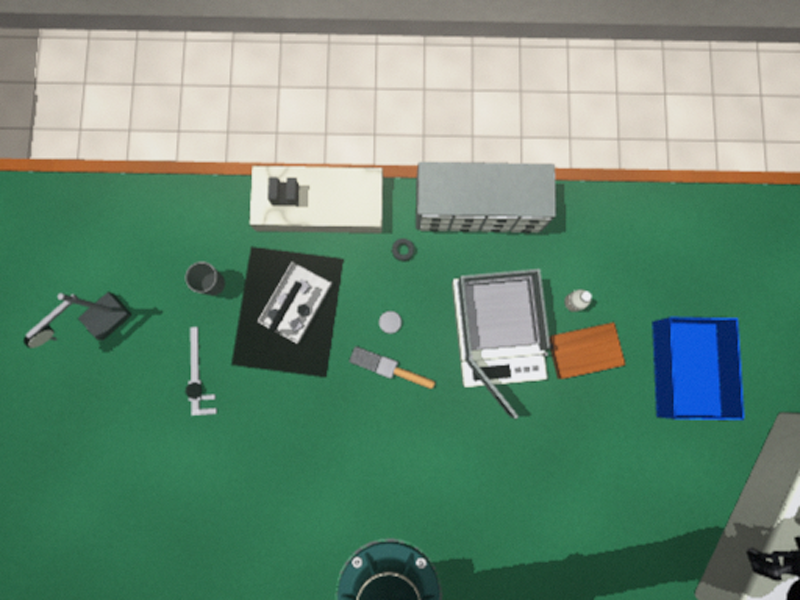

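View pics/scene0b.png

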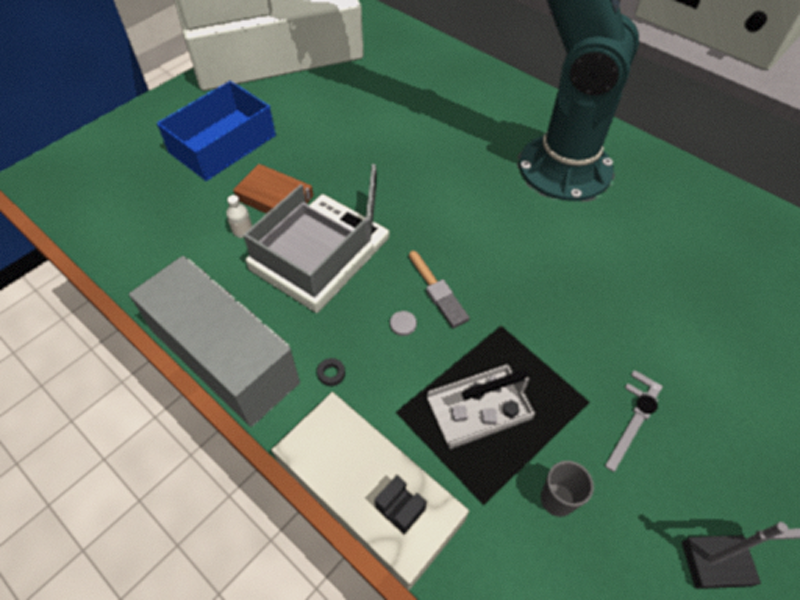

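The top view shows the mat around (288,312), the tray on it around (295,303), and the balance around (503,325) with its door open at (495,388). In the scene view the tray is at (480,405) and the balance at (315,245). Next I'll write ray helpers and look closer.

```bash
cat > h.py <<'E'
from bench import *
import cv2, numpy as np
from scipy.spatial.transform import Rotation as R
np.set_printoptions(precision=4,suppress=True)
def q2R(q): return R.from_quat(np.roll(q,-1))
def Rq(r): return np.roll(r.as_quat(),1)
def ray(cal,uv):
    d=np.linalg.inv(cal["mtx"])@np.array([uv[0],uv[1],1.]); return cal["eye"],q2R(cal["orientation"]).apply(d)
def onz(cal,uv,z):
    o,d=ray(cal,uv); return o+d*(z-o[2])/d[2]
def tri(c1,u1,c2,u2):
    A=[];b=[]
    for c,u in((c1,u1),(c2,u2)):
        o,d=ray(c,u); d=d/np.linalg.norm(d); P=np.eye(3)-np.outer(d,d); A.append(P);b.append(P@o)
    return np.linalg.lstsq(np.vstack(A),np.hstack(b),rcond=None)[0]
def down(yaw): # tool down, tool x axis at yaw in world
    return R.from_euler('z',yaw)*R.from_euler('x',np.pi)
def grab_img(n,name):
    c=eyes.get_calibration(n); im=eyes.capture(n); cv2.imwrite(f"pics/{name}.png",im[:,:,::-1]); np.save(f"pics/{name}.npy",c,allow_pickle=True); return im,c
def load(name): return cv2.imread(f"pics/{name}.png"),np.load(f"pics/{name}.npy",allow_pickle=True).item()
E
python3 - <<'E'
from h import *
s=512/800
for n in("scene","top"): grab_img(n,n+"1")
im,c=load("top1")
for nm,p,z in [("mat corners",(253,247),.003),("",(343,259),.003),("",(327,376),.003),("",(233,363),.003),("tray",(293,262),.022),("",(331,280),.022),("",(295,343),.022),("",(258,323),.022),
  ("bar",(277,330),.09),("bar",(300,285),.09),("dish",(502,312),.05),("hinge",(470,358),.114),("edge",(516,414),.114)]:
    print(nm,p,onz(c,np.array(p)*s,z))
a=im[155:245,140:230]; b=im[165:275,285:350]; s_,cs=load("scene1"); d=s_[225:290,265:350]; e=s_[95:205,150:255]
A=np.vstack([np.hstack([cv2.resize(x,(400,300),interpolation=cv2.INTER_CUBIC) for x in r]) for r in((im[155:245,140:260],im[165:270,285:425]),(s_[220:295,255:355],s_[95:203,145:289]))])
cv2.imwrite("pics/mont.png",A)
# wrist cam relative to tool
w=eyes.get_calibration("wrist"); T=q2R(read_tcp_rot()); print("wrist",T.inv().apply(w["eye"]-read_eef_pos()),(T.inv()*q2R(w["orientation"])).as_matrix(),w["mtx"])
E
```

```text
mat corners (253, 247) [0.7718 0.3317 0.003 ]
 (343, 259) [0.7463 0.119  0.003 ]
 (327, 376) [0.4725 0.1483 0.003 ]
 (233, 363) [0.4991 0.3646 0.003 ]
tray (293, 262) [0.7333 0.2329 0.022 ]
 (331, 280) [0.6923 0.1437 0.022 ]
 (295, 343) [0.5457 0.2212 0.022 ]
 (258, 323) [0.5901 0.3073 0.022 ]
bar (277, 330) [0.5685 0.2499 0.09  ]
bar (300, 285) [0.6681 0.2038 0.09  ]
dish (502, 312) [ 0.6202 -0.2458  0.05  ]
hinge (470, 358) [ 0.5129 -0.1654  0.114 ]
edge (516, 414) [ 0.3974 -0.2614  0.114 ]
wrist [ 0.0823  0.0002 -0.1787] [[ 0.0029 -0.9473 -0.3203]
 [ 1.      0.0027  0.001 ]
 [-0.0001 -0.3203  0.9473]] [[311.538    0.     257.3833]
 [  0.     311.538  191.1538]
 [  0.       0.       1.    ]]
```

View pics/mont.png

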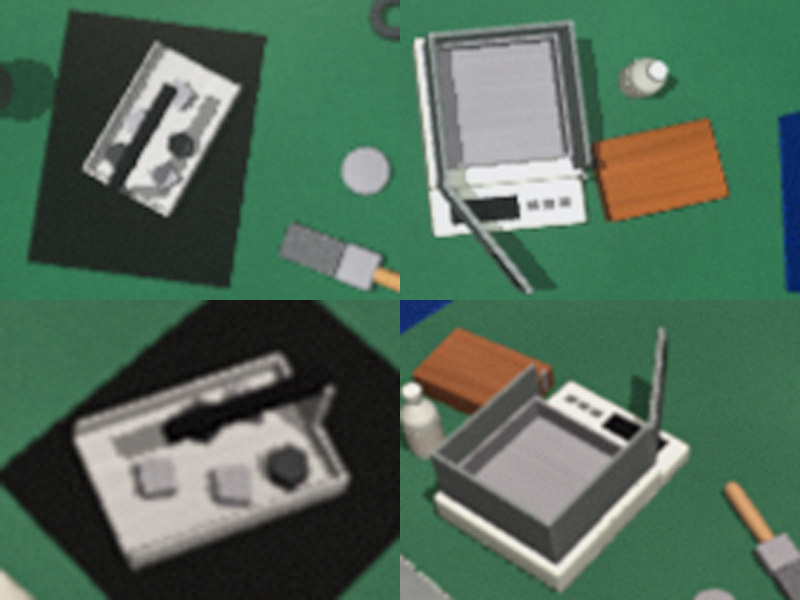

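The montage shows that the tray's post and back face the robot's +y side, with the lip towards +x and heading about -0.48 rad. The door is open by about 50° and hinged on the +y side. I'll take wrist views of both.

Run:
```python
from h import *
def go(p,yaw):
    for y in (yaw,yaw+np.pi,yaw-np.pi):
        j=kin.ik(p,Rq(down(y)))
        if j is not None: print(p,y,j)
    robot.move_to(p,Rq(down(yaw)))
try:
    go([0.60,-0.20,0.36],0.1); grab_img("wrist","wb1")
    go([0.50,-0.26,0.36],0.1); grab_img("wrist","wb2")
    go([0.70,0.19,0.34],-0.48); grab_img("wrist","wt1")
    go([0.66,0.28,0.34],-0.48); grab_img("wrist","wt2")
except Exception as e: print(repr(e))
print(read_time(),read_joint_pos())
ims=[cv2.imread(f"pics/{n}.png") for n in("wb1","wb2","wt1","wt2")]
A=np.vstack([np.hstack(ims[:2]),np.hstack(ims[2:])]); cv2.imwrite("pics/m2.png",cv2.resize(A,(800,600),interpolation=cv2.INTER_AREA))
```

```text
[0.6, -0.2, 0.36] 0.1 [ 0.3563  0.3354 -0.1447  1.6342  0.0515  1.1757 -1.2711]
[0.6, -0.2, 0.36] 3.241592653589793 [ 0.8131  0.428  -0.81    1.6143  0.3236  1.2392  1.6124]
[0.6, -0.2, 0.36] -3.041592653589793 [ 0.8131  0.428  -0.81    1.6143  0.3236  1.2392  1.6124]
[0.5, -0.26, 0.36] 0.1 [ 0.4949  0.2323 -0.1185  1.7788  0.0301  1.1322 -1.1041]
[0.5, -0.26, 0.36] 3.241592653589793 [ 1.1899  0.3863 -1.0674  1.7525  0.3595  1.2173  1.6969]
[0.5, -0.26, 0.36] -3.041592653589793 [ 1.1899  0.3863 -1.0674  1.7525  0.3595  1.2173  1.6969]
[0.7, 0.19, 0.34] -0.48 [-0.1699  0.4924 -0.2488  1.4404  0.1241  1.2242 -2.4833]
[0.7, 0.19, 0.34] 2.661592653589793 [ 0.1004  0.5631 -0.7072  1.4266  0.3696  1.2869  0.4573]
[0.7, 0.19, 0.34] -3.621592653589793 [ 0.1004  0.5631 -0.7072  1.4266  0.3696  1.2869  0.4573]
[0.66, 0.28, 0.34] -0.48 [-0.2941  0.4811 -0.2653  1.4608  0.1297  1.2169 -2.6264]
[0.66, 0.28, 0.34] 2.661592653589793 [ 0.1099  0.6344 -0.9898  1.4411  0.5325  1.3506  0.1859]
[0.66, 0.28, 0.34] -3.621592653589793 [ 0.1099  0.6344 -0.9898  1.4411  0.5325  1.3506  0.1859]
5.6417 [-0.2937  0.4806 -0.2641  1.461   0.1306  1.217  -2.6264]
```

View pics/m2.png

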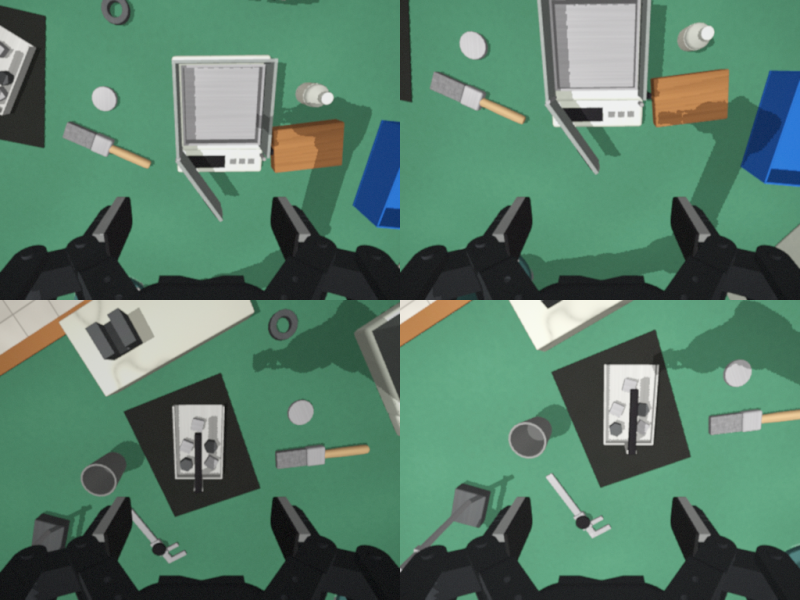

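Each wrist view is upright. In wt1 the tray is at (198,445) with the lip up and the bar vertical, and the balance in wb1 and wb2 is nearly square to the image. Next come enlarged crops for point picking, plus mask fits for the mat and tray.

Run:
```python
from h import *
for n in("wt1","wt2"):
    im,c=load(n); hsv=cv2.cvtColor(im,cv2.COLOR_BGR2HSV)
    ng=((hsv[...,1]<70)|(hsv[...,2]<45)).astype(np.uint8)
    ng[300:]=0
    k,l,st,ce=cv2.connectedComponentsWithStats(cv2.morphologyEx(ng,cv2.MORPH_OPEN,np.ones((5,5))))
    seed={"wt1":(250,190),"wt2":(300,185)}[n]; 
    lab=np.bincount(l[seed[1]-80:seed[1]+80,seed[0]-80:seed[0]+80].ravel(),minlength=k);lab[0]=0;lab=lab.argmax()
    m=(l==lab).astype(np.uint8); cn=max(cv2.findContours(m,0,1)[0],key=cv2.contourArea)
    r=cv2.minAreaRect(cn); box=cv2.boxPoints(r); P=np.array([onz(c,p,.003) for p in box]); print(n,"mat",P.mean(0),np.linalg.norm(P[1]-P[0]),np.linalg.norm(P[2]-P[1]),P[:,:2].tolist())
    br=((im.min(2)>95)&(cv2.morphologyEx(m,cv2.MORPH_CLOSE,np.ones((60,60)))>0)).astype(np.uint8)
    cn=max(cv2.findContours(br,0,1)[0],key=cv2.contourArea)
    box=cv2.boxPoints(cv2.minAreaRect(cn)); print(" tray px",box.tolist()); P=np.array([onz(c,p,.026) for p in box]); print(P.mean(0),np.linalg.norm(P[1]-P[0]),np.linalg.norm(P[2]-P[1]))
def crop(n,x,y,w=130,h=None):
    im,_=load(n); h=int(w*.75); return cv2.resize(im[y:y+h,x:x+w],(400,300),interpolation=cv2.INTER_CUBIC)
A=np.vstack([np.hstack([crop("wb1",210,60,160),crop("wb2",172,110,160)]),np.hstack([crop("wt1",180,120,160),crop("wt2",220,70,160)])])
cv2.imwrite("pics/m3.png",A)
```

```text
wt1 mat [0.6196 0.2482 0.003 ] 0.21504810130510293 0.2752773180961943 [[0.7735351995558527, 0.3337316582415679], [0.7451130275326678, 0.12057006223418597], [0.4707943649656665, 0.1435237814466581], [0.48907314871629426, 0.39504160346989386]]
 tray px [[220.0, 134.0], [287.0, 134.0], [287.0, 229.0], [220.0, 229.0]]
[0.6399 0.2258 0.026 ] 0.10533318283197887 0.16443663209964918
wt2 mat [0.6177 0.2384 0.003 ] 0.21668880564719442 0.2760355142996854 [[0.7716170010784594, 0.336032100064373], [0.7458297141182396, 0.12088318808934378], [0.46979484400661975, 0.1214795413009398], [0.48339590933802556, 0.3750265343219587]]
 tray px [[259.9999694824219, 196.99996948242188], [259.9999694824219, 81.99999237060547], [330.9999694824219, 82.0], [330.9999694824219, 196.99996948242188]]
[0.6286 0.2281 0.026 ] 0.1825057690096934 0.10608851811717439
```

View pics/m3.png

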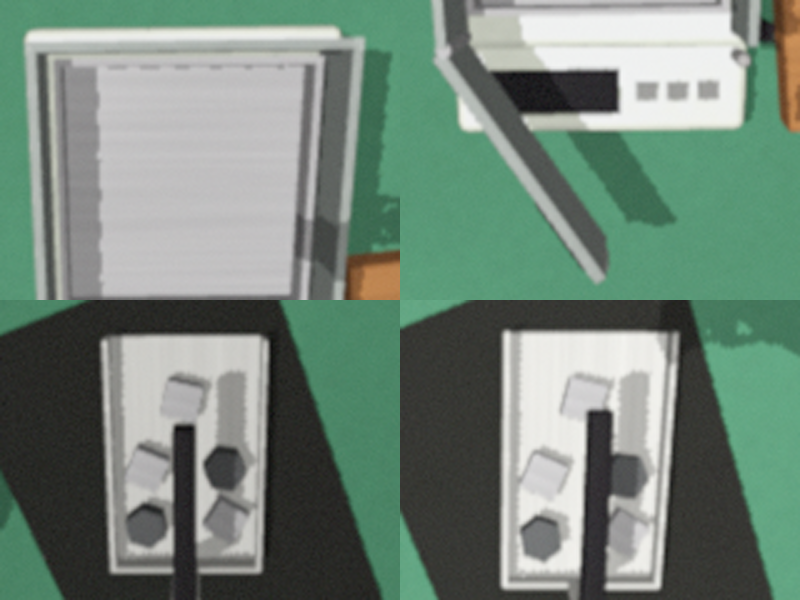

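The crops show the wt1 bar's lip end at crop (184,426) and in wt2 at (600,411). The tray corners are clear. The wb1 screen back corners are at (27,40) and (363,38), and in wb2 the door hinge is at (440,57) and its edge at (600,280). I'll triangulate these.

Run:
```python
from h import *
C={n:load(n)[1] for n in("wb1","wb2","wt1","wt2","top1")}
off=dict(wb1=(210,60,0,0),wb2=(172,110,400,0),wt1=(180,120,0,300),wt2=(220,70,400,300))
def px(n,p): o=off[n]; return np.array([o[0]+(p[0]-o[2]+.5)/2.5-.5,o[1]+(p[1]-o[3]+.5)/2.5-.5])
def T(a,p,b,q): return tri(C[a],px(a,p),C[b],px(b,q))
print("barend",T("wt1",(184.5,426),"wt2",(600,411)))
cs=[T("wt1",a,"wt2",b) for a,b in (((102,338),(503,332)),((268,338),(679,332)),((262,573),(660,588)),((110,573),(502,587)))]
print("tray corners",np.array(cs))
lip=(cs[0]+cs[1])/2;back=(cs[2]+cs[3])/2; d=lip-back; print("yaw",np.arctan2(d[1],d[0]),np.arctan2(*(cs[0]-cs[1])[[1,0]])-np.pi/2,"len",np.linalg.norm(d),"mid",(lip+back)/2)
print("single-view lens", [np.linalg.norm(onz(C[n],px(n,a),.025)-onz(C[n],px(n,b),.025)) for n,a,b in(("wt1",(110,573),(102,338)),("wt2",(502,587),(503,332)))])
# bar axis in each view at z .091: near end direction
for n,a,b in(("wt1",(184.5,426),(186,560)),("wt2",(600,411),(594,585))):
    A,B=onz(C[n],px(n,a),.091),onz(C[n],px(n,b),.091); print("bar yaw",n,np.arctan2(*(A-B)[[1,0]]),A)
z=.116
BL,BR=onz(C["wb1"],px("wb1",(27,40)),z),onz(C["wb1"],px("wb1",(363,38)),z); print("screen back",BL,BR,np.linalg.norm(BL-BR))
H=onz(C["wb2"],px("wb2",(440,57)),.114);E=onz(C["wb2"],px("wb2",(600,280)),.114);FR=onz(C["wb2"],px("wb2",(758,42)),z)
print("hinge,edge,FR",H,E,FR,np.linalg.norm(E-H), np.linalg.norm(FR-BR))
print("top: ",[onz(C["top1"],p,.114) for p in((285+440/1,0),)] and None)
# refine mat corners from wt1 lines: two good corners from both
im=cv2.imread("pics/wb1.png")[150:300,200:310]; A=cv2.resize(im,(528,720))[:600]
im2=cv2.imread("pics/wb2.png")[0:60,160:370]; cv2.imwrite("pics/m4.png",np.vstack([A,]))
```

```text
barend [0.6732 0.2078 0.0799]
tray corners [[0.7346 0.2358 0.0174]
 [0.6861 0.1415 0.0215]
 [0.5441 0.216  0.0283]
 [0.5937 0.3081 0.0319]]
yaw -0.4786134987119543 -0.47462637866915225 len 0.15970619780342962 mid [0.6396 0.2253 0.0248]
single-view lens [np.float64(0.16304416020924495), np.float64(0.16009963066519933)]
bar yaw wt1 -0.472302741383707 [0.6757 0.2063 0.091 ]
bar yaw wt2 -0.4670845244832049 [0.6748 0.2087 0.091 ]
screen back [ 0.6887 -0.146   0.116 ] [ 0.7068 -0.3159  0.116 ] 0.17084325252835142
hinge,edge,FR [ 0.5123 -0.1655  0.114 ] [ 0.3897 -0.2641  0.114 ] [ 0.5376 -0.3352  0.116 ] 0.1573350571651425 0.17029452321314206
top:  None
```

View pics/m4.png

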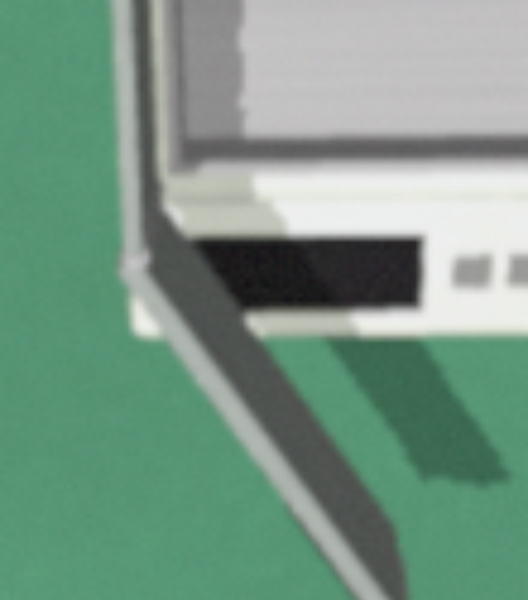

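The door hinge in wb1 is at crop (137,262). Now the height check of the bar from the top and scene views, a mat fit, and an IK scan of pour headings.

```bash
cat >> h.py <<'E'
BC=np.array([.6125,-.2405]); BY=.108
def bal(x,y,z): c,s=np.cos(BY),np.sin(BY); return np.array([BC[0]+c*x-s*y,BC[1]+s*x+c*y,z])
def tcp_from_tray(o,Rt,flip,h=.0603):  # TCP pose holding tray with origin o
    q=Rt*R.from_euler('x',np.pi)
    if flip: q=q*R.from_euler('z',np.pi)
    return np.asarray(o)+Rt.apply([0,0,h]), Rq(q)
def pour(xl,yl,t,h,flip):
    zl=max(.097,.127-.087*np.tan(t)); Rt=R.from_euler('z',h)*R.from_euler('y',t)
    return tcp_from_tray(bal(xl,yl,zl)-Rt.apply([.08,0,.002]),Rt,flip)
E
python3 - <<'E'
from h import *
cb1,cb2,ct,cs=[load(n)[1] for n in("wb1","wb2","top1","scene1")]
print("bar end",tri(ct,(191,181.4),cs,(297.4,252.3)))
print("hinge",tri(cb1,(228.4,204.5),cb2,(187.9,132.5)))
im,c=load("top1"); dark=(im.max(2)<60).astype(np.uint8)[140:260,140:235]
dark=cv2.morphologyEx(cv2.copyMakeBorder(dark,40,40,40,40,0),cv2.MORPH_CLOSE,np.ones((31,31)))
cn=max(cv2.findContours(dark,0,1)[0],key=cv2.contourArea); ap=cv2.approxPolyDP(cn,6,True)[:,0]+[100,100]
P=np.array([onz(c,p,.003)[:2] for p in ap]); m=cv2.moments(cn); print("mat",P,P.mean(0),onz(c,(m['m10']/m['m00']+100,m['m01']/m['m00']+100),.003))
for f in(0,1):
  for h in(-.474,.108,.108+np.pi/2,.108-np.pi/2,.108+np.pi,.7,-.5):
    r=[]
    for t in range(0,61,10):
        try: j=kin.ik(*pour(-.02,0,np.radians(t),h,f))
        except Exception as e: j=None
        r.append(None if j is None else j.round(2).tolist())
    print(f,round(h,2),[x is not None for x in r], r[0] if h==.108 else "", r[4] if h==.108 else "")
E
```

```text
bar end [0.6726 0.2094 0.0815]
hinge [ 0.5132 -0.1672  0.1147]
mat [[0.7073 0.4087]
 [0.6665 0.4065]
 [0.6635 0.3663]
 [0.5002 0.3651]
 [0.4747 0.153 ]
 [0.7453 0.1246]
 [0.7683 0.3349]
 [0.7083 0.343 ]] [0.6543 0.3127] [0.6225 0.2521 0.003 ]
0 -0.47 [True, True, True, True, True, True, False]  
0 0.11 [True, True, True, True, True, True, True] [0.55, 0.42, -0.23, 1.96, 0.13, 0.77, -1.22] [0.36, 0.8, -0.26, 1.41, 0.33, 1.65, -1.44]
0 1.68 [True, True, True, True, True, True, True]  
0 -1.46 [True, True, True, True, True, True, True]  
0 3.25 [True, True, True, True, True, True, True]  
0 0.7 [True, True, True, True, True, True, True]  
0 -0.5 [True, True, True, True, True, True, False]  
1 -0.47 [True, True, True, True, True, True, False]  
1 0.11 [True, True, True, True, True, True, True] [1.11, 0.63, -1.07, 1.94, 0.67, 0.98, 1.4] [0.74, 1.03, -1.07, 1.38, 0.72, 1.93, 1.28]
1 1.68 [True, True, True, True, True, True, True]  
1 -1.46 [True, True, True, True, True, True, True]  
1 3.25 [True, True, True, True, True, True, True]  
1 0.7 [True, True, True, True, True, True, True]  
1 -0.5 [True, True, True, True, True, True, False]
```

Both pairs put the bar's end face at about z 0.081, matching the nominal mid-bar height of 0.082. The hinge height of 0.115 also fits. All tilts at heading 0.108 are reachable, so I'll grasp and lift.

```bash
cat >> h.py <<'E'
TC=np.array([.639,.2260,.003]); TY=-.473
E
python3 - <<'E'
from h import *
Rt=R.from_euler('z',TY); p,q=tcp_from_tray(TC,Rt,0)
robot.move_to(p+[0,0,.09],q); robot.move_straight(p,q,speed=.12)
print(read_wrist_force()); effector.grab(110); print("open",read_opening(),read_grip_force(),read_wrist_force(),read_wrist_torque())
robot.move_straight(p+[0,0,.03],speed=.06); robot.dwell(.2); print(read_eef_pos()-p,read_wrist_force(),read_wrist_torque(),read_opening())
robot.move_straight(p+[0,0,.16],speed=.12)
grab_img("scene","sc2"); grab_img("top","top2"); print(read_time())
a=cv2.imread("pics/sc2.png")[150:300,220:420]; b=cv2.imread("pics/top2.png")[130:280,110:310]
cv2.imwrite("pics/m5.png",np.hstack([cv2.resize(x,(400,300),interpolation=cv2.INTER_CUBIC) for x in(a,b)]))
E
```

```text
[-0.0686  0.6717 -1.0269]
open 0.00033427928565541804 0.0 [ 0.3323 -0.0183 -0.331 ] [-0.0219 -0.016   0.0509]
[-0.0004 -0.0002  0.0295] [0.2149 0.1509 0.4266] [ 0.0437 -0.0495  0.0336] -0.0014578861035188949
10.2917
```

View pics/m5.png

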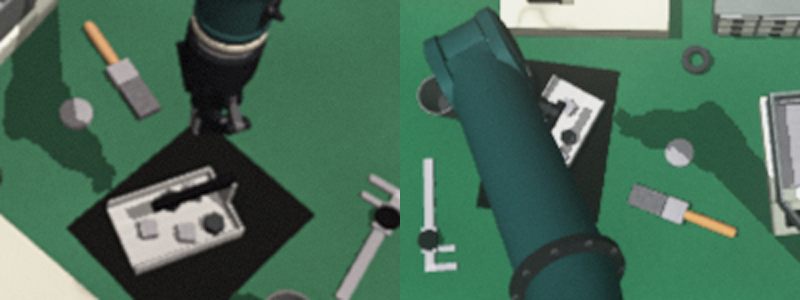

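The fingers shut on nothing: the tray is undisturbed at crop (175,215), with the gripper tips above it at about (222,132). Checking where the real fingertips are compared with the reported TCP.

Run:
```python
from h import *
def proj(c,P): v=q2R(c["orientation"]).inv().apply(np.asarray(P)-c["eye"]); return (c["mtx"]@v)[:2]/v[2]
p=read_eef_pos(); T=q2R(read_tcp_rot()); c=load("sc2")[1]
print(p,T.as_matrix())
for d in(0,-.02,-.04,-.06): print("scene",d,proj(c,p+T.apply([0,0,d])), "crop",(proj(c,p+T.apply([0,0,d]))-[220,150])*2)
im,w=grab_img("wrist","wr3")
for d in(0,-.02,-.04,-.06): print("wrist",d,proj(w,p+T.apply([0.011,0,d])))
print("bar end should be",proj(w,[.675,.2075,.091]),"tray corners", [proj(w,x) for x in([.7346,.2358,.025],[.6861,.1415,.025])])
print(im[150:330:6,257].tolist())
a=cv2.imread("pics/wr3.png"); cv2.imwrite("pics/m6.png",cv2.resize(a,(800,600)))
```

```text
[0.6384 0.2257 0.2221] [[ 0.8902 -0.4555 -0.002 ]
 [-0.4555 -0.8902 -0.0008]
 [-0.0014  0.0016 -1.    ]]
scene 0 [317.5412 220.5677] crop [195.0825 141.1353]
scene -0.02 [318.7906 216.2108] crop [197.5812 132.4217]
scene -0.04 [320.0882 211.6859] crop [200.1763 123.3719]
scene -0.06 [321.4368 206.9831] crop [202.8735 113.9662]
wrist 0 [256.695  208.0702]
wrist -0.02 [256.628  221.4285]
wrist -0.04 [256.5445 238.0665]
wrist -0.06 [256.4377 259.361 ]
bar end should be [256.2472 130.2189] tray corners [array([210.6219,  86.766 ]), array([303.3116,  87.2473])]
[[45, 41, 44], [48, 48, 50], [49, 49, 48], [46, 44, 45], [43, 44, 46], [48, 47, 49], [45, 43, 46], [45, 40, 42], [47, 46, 49], [43, 41, 45], [43, 43, 44], [45, 46, 48], [45, 42, 45], [44, 41, 43], [44, 41, 43], [30, 28, 30], [26, 25, 22], [28, 25, 27], [32, 29, 31], [30, 30, 28], [29, 26, 29], [27, 25, 25], [44, 41, 43], [44, 45, 43], [41, 39, 37], [37, 36, 36], [43, 43, 43], [39, 37, 39], [43, 39, 45], [84, 145, 113]]
```

View pics/m6.png

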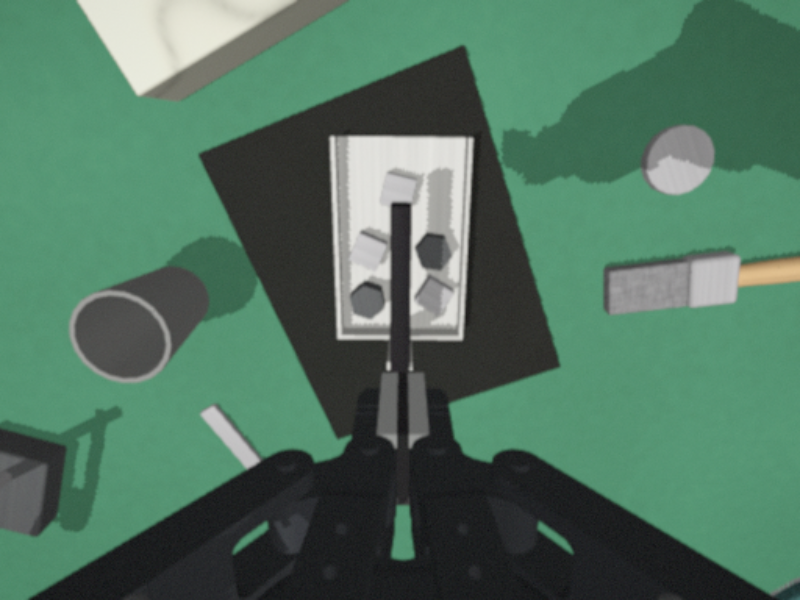

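The wrist view shows the shut fingertips at row 238 (372 in the 800-wide view), where the reported TCP should project to row 208. The tips therefore seem to lie about 38 mm behind the reported TCP. I'll verify with the scene camera over a plain background.

```bash
cat >> h.py <<'E'
def proj(c,P): v=q2R(c["orientation"]).inv().apply(np.asarray(P)-c["eye"]); return (c["mtx"]@v)[:2]/v[2]
E
python3 - <<'E'
from h import *
robot.move_straight([.62,.03,.225],Rq(down(-.2)),speed=.2); robot.dwell(.2)
p=read_eef_pos(); T=q2R(read_tcp_rot()); im,c=grab_img("scene","sc4"); grab_img("wrist","wr4"); print(p,read_time())
u=proj(c,p); x0,y0=int(u[0])-50,int(u[1])-50
a=cv2.resize(cv2.imread("pics/sc4.png")[y0:y0+75,x0:x0+100],(800,600),interpolation=cv2.INTER_CUBIC)
for d,col in((0,(0,0,255)),(-.02,(0,255,255)),(-.04,(255,255,0))):
    v=(proj(c,p+T.apply([0,0,d]))-[x0,y0]+.5)*8-.5; cv2.circle(a,tuple(int(k) for k in v),5,col,-1); print(d,v)
print(x0,y0); cv2.imwrite("pics/m7.png",a)
E
```

```text
[0.6201 0.0316 0.225 ] 11.775
0 [408.1237 405.4654]
-0.02 [409.4015 366.528 ]
-0.04 [410.7244 326.2178]
210 121
```

View pics/m7.png

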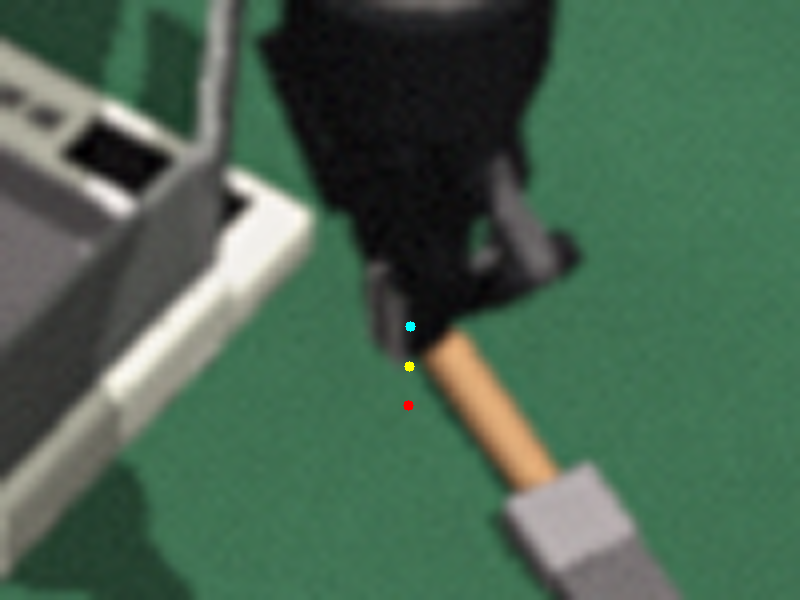

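The fingertip bottom sits at about (405,357), between the yellow (-20 mm) and cyan (-40 mm) marks. So the real tips are about 36 mm behind the reported TCP along the tool axis. I'll correct for that and grasp again; even the open fingers stay above the walls.

```bash
cat >> h.py <<'E'
TIP=.036           # real fingertip lies this far behind the reported TCP
HG=.0603-TIP       # TCP height above tray underside when gripping the bar
E
python3 - <<'E'
from h import *
c,w=load("sc4")[1],load("wr4")[1]
P=tri(c,(259.8,165.1),w,(256.5,238)); p=np.array([.6201,.0316,.225]); print("tip rel tool",down(-.2).inv().apply(P-p))
Rt=R.from_euler('z',TY); p,q=tcp_from_tray(TC,Rt,0,HG)
effector.ungrasp(); robot.move_straight(p+[0,0,.12],q,speed=.25); robot.move_straight(p,q,speed=.12)
print(read_wrist_force(),read_eef_pos()); effector.grab(110); print("open",read_opening(),read_grip_force(),read_wrist_force(),read_wrist_torque())
if read_opening()>.05:
    robot.move_straight(p+[0,0,.03],speed=.06); robot.dwell(.2); print(read_eef_pos()-p,read_wrist_force(),read_wrist_torque(),read_opening())
    im,_=grab_img("wrist","wr5"); grab_img("scene","sc5")
print(read_time())
E
```

```text
tip rel tool [ 0.0034  0.0004 -0.0267]
[-0.2645  1.05    0.7563] [0.6398 0.2264 0.0282]
open 0.14278761770852091 107.16701745986938 [1.2208 1.0482 0.0729] [ 0.1201 -0.1064  0.0363]
[-0.0004 -0.0002  0.0295] [-0.0854  0.5759 -4.945 ] [-0.0387 -0.0442  0.0095] 0.1431254052904641
16.3167
```

Gripped: the opening matches the bar and the 4.9 N load matches the loaded tray, with almost no moment. Now carry it over and pour.

```bash
sed -i 's/^HG=.*/HG=.0252/; s/Rt.apply(\[.08,0,.002\]),Rt,flip)/Rt.apply([.08,0,.002]),Rt,flip,HG)/' h.py
python3 - <<'E'
from h import *
e=read_eef_pos(); robot.move_straight([e[0],e[1],.205],speed=.12)
p,q=pour(-.02,0,0,BY,0)
robot.move_straight(p+[0,0,.05],q,speed=.14); print(read_joint_pos(),read_time())
robot.move_straight(p,speed=.08); print(read_wrist_force())
for t in(8,16,22,28):
    p,q=pour(-.02,0,np.radians(t),BY,0); robot.move_straight(p,q,speed=.06); robot.dwell(.15)
    print(t,read_eef_pos()-p,read_wrist_force(),read_wrist_torque(),read_opening(),read_time())
grab_img("scene","sc6"); grab_img("top","top6")
E
```

```text
[ 0.6299  0.4118 -0.3383  1.946   0.1836  0.8133 -1.271 ] 21.375
[ 0.6028 -0.4189 -5.2801]
8 [-0.0006 -0.0002  0.0002] [-0.7083  0.7125 -4.2972] [ 0.0524 -0.3144  0.1072] 0.14130449996362998 22.5917
16 [-0.0014 -0.0006  0.0001] [-0.4793  0.3983 -5.6824] [ 0.0605 -0.7222  0.0311] 0.14555693792116164 23.0333
22 [-0.0012 -0.0005  0.0004] [-0.383   0.3177 -4.6779] [ 0.1147 -0.8475 -0.0691] 0.14496987824061688 23.4417
28 [-0.0013 -0.0006  0.0003] [ 0.4436 -0.1861 -4.3802] [ 0.0998 -1.0059 -0.0041] 0.14371621259350587 23.8833
```

Run:
```python
from h import *
for t in(33,37,41,45,49,53):
    p,q=pour(-.02,0,np.radians(t),BY,0)
    try: robot.move_straight(p,q,speed=.05)
    except robot.IKError as e: print("ik",t); break
    robot.dwell(.4); print(t,read_eef_pos()-p,read_wrist_force(),read_wrist_torque()[1],read_time())
    if abs(read_wrist_force()[2])<2.75: break
grab_img("scene","sc7"); grab_img("top","top7")
```

```text
33 [-0.0002 -0.0003  0.0006] [-0.9239 -0.3951 -2.5614] -0.8643760155651542 24.675
```

The load dropped to 2.6 N, which is the empty tray's weight. I'll tilt further to be sure, then lift clear and look.

Run:
```python
from h import *
p,q=pour(-.02,0,np.radians(43),BY,0); robot.move_straight(p,q,speed=.05); robot.dwell(.6); print(read_wrist_force())
robot.move_straight(p+[0,0,.10],speed=.12); grab_img("wrist","wr8")
p,q=pour(-.02,0,0,BY,0); p=p+[-.06,0.02,.09]; robot.move_straight(p,q,speed=.15); robot.dwell(.2); print(read_wrist_force(),read_wrist_torque(),read_time())
grab_img("wrist","wr9"); grab_img("scene","sc9")
A=np.vstack([np.hstack([cv2.imread("pics/wr8.png"),cv2.imread("pics/wr9.png")]),np.hstack([cv2.imread("pics/sc9.png"),cv2.resize(cv2.imread("pics/sc9.png")[80:230,120:320],(512,384))])])
cv2.imwrite("pics/m8.png",cv2.resize(A,(800,600),interpolation=cv2.INTER_AREA))
```

```text
[ 0.3377 -0.2042 -1.2851]
[-0.3116 -0.0873 -1.6381] [-0.044  -0.0345 -0.0069] 27.975
```

View pics/m8.png

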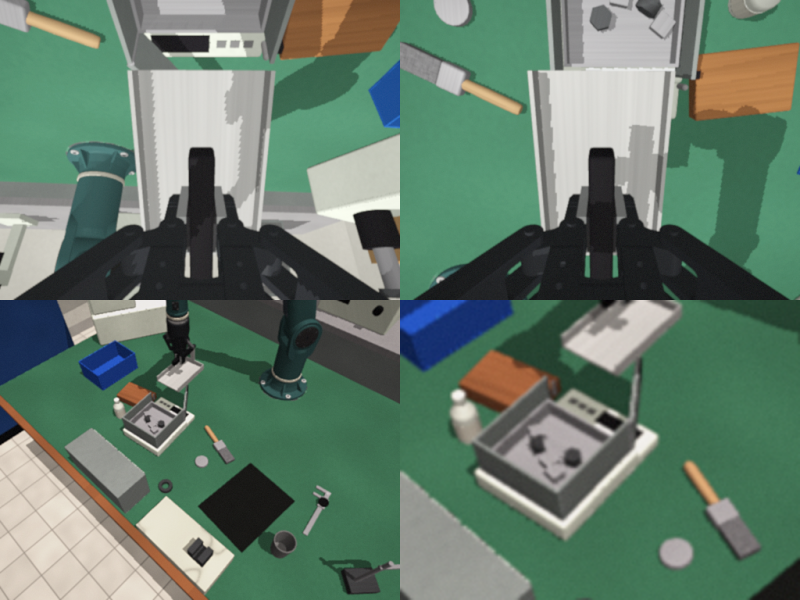

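Both wrist views show the tray empty. The pieces sit inside the dish at (570–670, 0–40) in the top right view, and the scene view shows none outside. The mat is now bare, so I'll fit its quadrilateral from two cameras.

Run:
```python
from h import *
grab_img("top","top10"); grab_img("scene","sc10")
for n,roi in(("top10",(140,150,95,95)),("sc10",(245,200,140,125))):
    im,c=load(n); x,y,w,h=roi; d=(im.max(2)<62).astype(np.uint8); m=np.zeros_like(d); m[y:y+h,x:x+w]=d[y:y+h,x:x+w]
    m=cv2.morphologyEx(m,cv2.MORPH_OPEN,np.ones((5,5)))
    cn=max(cv2.findContours(m,0,cv2.CHAIN_APPROX_NONE)[0],key=cv2.contourArea)
    P=np.array([onz(c,p,.003)[:2] for p in cn[:,0]]).astype(np.float32)
    r=cv2.minAreaRect(P*1000); print(n,cv2.contourArea(P*1000),r, cv2.contourArea(cn))
    ap=cv2.approxPolyDP(cn,5,True)[:,0]; A=np.array([onz(c,p,.003)[:2] for p in ap]); print(A,A.mean(0))
```

```text
top10 58019.31783011416 ((622.3819580078125, 244.94094848632812), (219.27061462402344, 276.0126953125), 83.43677520751953) 4377.0
[[0.7683 0.3349]
 [0.5003 0.3615]
 [0.4747 0.153 ]
 [0.7453 0.1246]] [0.6221 0.2435]
sc10 59215.33529433608 ((623.1520385742188, 246.2600860595703), (220.69772338867188, 277.1961975097656), 83.40804290771484) 6947.0
[[0.4748 0.1611]
 [0.739  0.1249]
 [0.771  0.3291]
 [0.5085 0.3665]] [0.6233 0.2454]
```

Run:
```python
from h import *
MC=np.array([.6225,.2445,.003]); Rt=R.from_euler('z',-.115); p,q=tcp_from_tray(MC,Rt,0,HG)
e=read_eef_pos(); robot.move_straight([e[0],e[1],max(e[2],.2)],speed=.15)
robot.move_straight(p+[0,0,.15],q,speed=.25); robot.move_straight(p+[0,0,.012],speed=.15); robot.dwell(.2)
f0=read_wrist_force(); z=.010
while z>-.006:
    robot.move_straight(p+[0,0,z],speed=.03); f=read_wrist_force()-f0
    if f[2]>2: break
    z-=.002
print(z,f,read_eef_pos()-p,read_wrist_torque()); 
effector.ungrasp(); robot.dwell(.2); print(read_opening(),read_wrist_force(),read_time())
robot.move_straight(read_eef_pos()+[0,0,.14],speed=.15); robot.dwell(.1)
grab_img("wrist","wr11"); im,c=grab_img("scene","sc11"); 
w=load("wr11")[1]; print("expect lip corners",[proj(w,MC+Rt.apply(v)) for v in([.08,.052,.022],[.08,-.052,.022],[-.08,-.052,.022],[-.08,.052,.022])])
im=cv2.imread("pics/wr11.png"); br=(im.min(2)>110).astype(np.uint8)
for cn in cv2.findContours(br,0,1)[0]:
    if cv2.contourArea(cn)>1500: print(cv2.boundingRect(cn),cv2.minAreaRect(cn))
print(read_time())
```

```text
-0.002 [-1.2879 -1.1145  6.4072] [ 0.0002  0.0002 -0.0007] [-0.2686  0.3186 -0.0193]
0.9988403998824046 [-1.1004  0.2232  0.7007] 34.525
expect lip corners [array([202.6373,  87.0172]), array([309.9248,  87.3454]), array([301.8536, 235.8908]), array([210.2148, 235.7177])]
(392, 221, 120, 48) ((453.54876708984375, 246.93902587890625), (120.75860595703125, 34.292930603027344), 12.094757080078125)
(453, 139, 48, 46) ((476.50006103515625, 161.50003051757812), (41.01219177246094, 50.91168212890625), 45.0)
(202, 86, 110, 152) ((256.5, 161.5), (151.0, 109.0), 90.0)
35.8083
```

The tray's measured outline matches the expected pose within about 1 px, so it is flat and centred. Next is the door: shut the fingers, plan the arc, and push with the force monitored.

```bash
cat >> h.py <<'E'
HI=np.array([.5128,-.1663])
def dpose(th,r,gap,z=.037):  # fingers' front face 'gap' off the outer door face
    a=BY-th; u=np.array([np.sin(a),-np.cos(a)]); n=-np.array([np.cos(a),np.sin(a)])
    return np.r_[HI+r*u+n*(.008+.011+gap),z], Rq(down(a))
E
python3 - <<'E'
from h import *
for th,r,g,z in((1,.09,.035,.2),(1,.09,.035,.037),(1,.1,.035,.037),(.9,.09,0,.037),(.6,.09,0,.037),(.3,.09,0,.037),(.3,.14,.02,.037),(.1,.14,0,.037),(0,.14,0,.037)):
    j=kin.ik(*dpose(th,r,g,z)); print(th,r,g,z,j)
E
```

```text
1 0.09 0.035 0.2 [ 0.3479  0.2393 -0.0392  2.2072  0.0145  0.6953 -2.1642]
1 0.09 0.035 0.037 [ 0.3831  0.5426 -0.0899  2.3289  0.1712  0.2757 -2.3217]
1 0.1 0.035 0.037 [ 0.4007  0.54   -0.088   2.3385  0.171   0.2686 -2.3026]
0.9 0.09 0 0.037 [ 0.4548  0.568  -0.1168  2.2445  0.1902  0.3379 -2.1863]
0.6 0.09 0 0.037 [ 0.5245  0.5884 -0.178   2.1873  0.2645  0.3854 -1.9328]
0.3 0.09 0 0.037 [ 0.5761  0.6132 -0.24    2.1253  0.3288  0.4375 -1.6839]
0.3 0.14 0.02 0.037 [ 0.6758  0.6116 -0.2396  2.1298  0.3297  0.4345 -1.5854]
0.1 0.14 0 0.037 [ 0.6822  0.6523 -0.2881  2.0278  0.3614  0.5096 -1.4306]
0 0.14 0 0.037 [ 0.6847  0.665  -0.3071  1.9988  0.3766  0.532  -1.3511]
```

Run:
```python
from h import *
effector.grab(20)
e=read_eef_pos(); robot.move_straight([e[0],e[1],max(e[2],.22)],speed=.2)
robot.move_to(*dpose(1,.09,.035,.22)); print(read_time())
robot.move_straight(dpose(1,.09,.035)[0],speed=.12); robot.dwell(.1); f0=read_wrist_force(); print(f0)
for th in np.arange(1.0,.29,-.1):
    p,q=dpose(th,.09,0); robot.move_straight(p,q,speed=.08)
    a=BY-th; f=read_wrist_force()-f0; print(round(th,2),"Fn",-(f[0]*np.cos(a)+f[1]*np.sin(a)),f)
    if np.linalg.norm(f)>15: break
print(read_time(),read_eef_pos()-p)
```

```text
38.725
[ 0.2761 -0.3036  0.1183]
1.0 Fn 0.4028248378315902 [ 0.3177  0.7739 -0.4025]
0.9 Fn -0.05726869972650572 [-0.3274 -0.4035  0.6102]
0.8 Fn 0.8523225156521901 [-0.3593  0.9022  0.0155]
0.7 Fn -0.045959392961273215 [-0.457  -0.762   0.2173]
0.6 Fn 0.7694207976148097 [-0.5549  0.5935 -0.546 ]
0.5 Fn 0.3417511373068888 [-0.3046  0.1576 -0.0932]
0.4 Fn 0.07217814162005161 [0.0925 0.5583 0.8554]
0.3 Fn 0.611035917426355 [-0.6542 -0.1634 -0.67  ]
42.9583 [-0.0001  0.0003  0.    ]
```

Run:
```python
from h import *
robot.move_straight(dpose(.3,.09,.012)[0],speed=.12); p,q=dpose(.3,.145,.012); robot.move_straight(p,q,speed=.15); robot.dwell(.1); f0=read_wrist_force()
th=.28
while th>-.06:
    p,q=dpose(th,.145,0); robot.move_straight(p,q,speed=.06 if th>.12 else .03)
    a=BY-th; f=read_wrist_force()-f0; fn=-(f[0]*np.cos(a)+f[1]*np.sin(a)); print(round(th,3),"Fn %.2f"%fn,end=' | ')
    if fn>22 or np.linalg.norm(f)>28: break
    th-=.04 if th>.13 else .01
print(f,read_time(),read_eef_pos()-p)
```

```text
0.28 Fn -1.06 | 0.24 Fn -0.53 | 0.2 Fn -0.52 | 0.16 Fn -0.97 | 0.12 Fn -0.03 | 0.11 Fn -0.84 | 0.1 Fn -1.29 | 0.09 Fn -1.18 | 0.08 Fn -0.44 | 0.07 Fn -1.12 | 0.06 Fn -0.29 | 0.05 Fn 2.53 | 0.04 Fn 5.43 | 0.03 Fn 6.20 | 0.02 Fn 1.78 | 0.01 Fn -0.92 | 0.0 Fn -0.16 | -0.01 Fn 0.50 | -0.02 Fn 3.11 | -0.03 Fn 3.92 | -0.04 Fn 6.29 | -0.05 Fn 8.90 | [-8.5401 -2.9379  1.1764] 49.5667 [-0.0061 -0.001  -0.0011]
```

The force profile shows the catch: it rises to 6 N, drops to zero, then rises again against the stop. One firmer push to be sure, then back off, look, and check the pixels.

Run:
```python
from h import *
for th in(-.07,-.09):
    p,q=dpose(th,.145,0); robot.move_straight(p,q,speed=.03); print(read_wrist_force(),read_eef_pos()-p)
p,q=dpose(0,.145,.06); robot.move_straight(p,q,speed=.12); robot.move_straight(p+[0,0,.2],speed=.2)
robot.move_to([0.50,-0.26,0.36],Rq(down(.1))); robot.dwell(.3); print(read_time())
im,c=grab_img("wrist","wr12"); im=cv2.imread("pics/wr12.png")
# bright (sunlit) door-top strip: rows of profile along -x at several y positions, z=.114
for r in(.04,.08,.12,.15):
    for x in(.004,-.004,-.012,-.02,-.03):
        u=proj(c,np.r_[HI+[x*np.cos(BY)+r*np.sin(BY),x*np.sin(BY)-r*np.cos(BY)],.114]); v=im[int(round(u[1])),int(round(u[0]))]; print(v.tolist(),end=' ')
    print()
u=[proj(c,np.r_[HI+[x*np.cos(BY)+r*np.sin(BY),x*np.sin(BY)-r*np.cos(BY)],.114]) for x,r in((0,0),(0,.16),(-.008,.16))]; print(u)
# old door place, should be green / apron
for k in(.05,.1,.15): 
    uu=proj(c,np.r_[HI+k*np.array([-.778,-.628]),.114]); print("old",im[int(uu[1]),int(uu[0])])
```

```text
[-14.1427  -2.4741   5.0935] [-0.0095 -0.0016 -0.0015]
[-18.2979  -0.8913   9.5537] [-0.0129 -0.0021 -0.0016]
52.9083
[103, 106, 103] [199, 201, 198] [47, 46, 49] [53, 47, 51] [48, 48, 51] 
[115, 120, 114] [208, 210, 206] [50, 44, 46] [46, 42, 44] [59, 56, 55] 
[135, 140, 136] [159, 163, 158] [244, 246, 245] [239, 241, 239] [244, 246, 245] 
[137, 142, 138] [172, 173, 171] [243, 245, 244] [175, 178, 178] [244, 247, 246] 
[array([188.6549, 131.5568]), array([307.4574, 130.7834]), array([307.1902, 136.745 ])]
old [201 215 208]
old [126 159  93]
old [123 158  92]
```

The door's top strip lies along the shut line over its whole length, and its old place now shows green bench and apron. The arm is clear, so I'm handing in.

```bash
python3 -c "
from bench import *
print(order.hand_in(),read_time())"
```

```text
the job is handed in; nothing more can be done
the job is handed in; nothing more can be done
```

The job is handed in after about 53 s: the pieces are in the dish (tray seen empty, none seen outside, not counted one by one), the tray is flat in the middle of the mat, and the door is shut past its catch; the first grasp closed on air because the fingertips sit about 36 mm behind the reported TCP, and the second held.

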